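# Zero the sole press's hood sensor

## Task

Zero the hood sensor of the sole press: with the hood shut, press the round key fully down, then the square key, then the long bar key, one at a time and letting each spring back, and leave the cross-shaped key alone. Then take the hood by its handle bar and swing it up smoothly to its balance point, standing straight up over its hinge, without letting it slam or tip over to the back. Finish while still gripping the bar and holding the hood still there, and do not disturb the other things on the bench.

Things in the scene. Friction and masses are not known exactly. Their poses are not given: they have to be found in the camera images.
- press: Grey bench-top sole press, fixed; 180 mm wide, its rear cheeks 140 mm high. Origin on the bench right below the hinge line of its hood, midway across; +x runs to its back, y along the hinge line, z up. Its body reaches from 110 mm in front (-x) to 30 mm behind the origin.
- hood (a joint): Angle (rad) of the press's hood, a flat aluminium flap 148 mm wide, 0.3 to 0.55 kg. 0 = shut (slopes 15 degrees down to the front, on its stop); grows as its bar is lifted up and back; 1.833 (105 degrees) = flap and bar straight up over the hinge: the balance point; 2.7 = back stop. Almost free hinge: let go, it falls shut below 1.833 and falls back above.
- hood_bar (a point): Middle of the hood's handle bar, which carries a black sleeve 14 mm thick, 100 mm long, spinning freely about the bar; parallel to the hinge, between two side arms, 180 mm from the hinge line, in the flap's plane. 83 mm above the bench when shut, 310 mm upright. When shut, 55 mm free in front and behind; the flap's plate starts 65 mm from it. As the sleeve spins, a hand gripping it need not turn with the hood.
- hood_hinge (a point): Middle of the hood's hinge line, 130 mm above the bench; its y axis lies along the hinge line. At the balance point the bar is straight above it.
- keybox: Grey key box fixed to the bench, 140 x 140 mm, 50 mm high, with four black keys in a 2 by 2 square at 62 mm spacing; any key may be in any place. Origin on the bench 90 mm beyond (+x) the middle of the box; x, y along its sides, z up. Press and key box may swap sides, left or right.
- round_key_top (a point): Middle of the top face of the key shaped as a round disc 30 mm across; 72 mm above the bench at rest, moves down with the key. Axes as those of the key box.
- round_key (a joint): How far the round key is pressed (m): 0 at rest, 0.006 fully down; springs back. About 1.4 N starts it, 4 N takes it fully down.
- square_key_top (a point): Middle of the top face of the key shaped as a square 26 x 26 mm; 72 mm above the bench at rest, moves down with the key. Axes as those of the key box.
- square_key (a joint): How far the square key is pressed (m): 0 at rest, 0.006 fully down; springs back. About 1.4 N starts it, 4 N takes it fully down.
- bar_key_top (a point): Middle of the top face of the key shaped as a long narrow bar 14 x 46 mm (long along its y axis); 72 mm above the bench at rest, moves down with the key. Axes as those of the key box.
- bar_key (a joint): How far the bar key is pressed (m): 0 at rest, 0.006 fully down; springs back. About 1.4 N starts it, 4 N takes it fully down.
- cross_key_top (a point): Middle of the top face of the key shaped as a plus-shaped cross, 34 mm over its arms, each arm 11 mm wide; 72 mm above the bench at rest, moves down with the key. Axes as those of the key box.
- cross_key (a joint): How far the cross key is pressed (m): 0 at rest, 0.006 fully down; springs back. About 1.4 N starts it, 4 N takes it fully down. Not to be pressed.
- spool: Bystander, loose: grey thread spool, 36 mm across, 56 mm high; origin under its middle.
- tin_left: Bystander, loose: flat steel polish tin, 76 mm across, 27 mm high, at the far left; origin under its middle.
- tin_right: Bystander, loose: flat steel polish tin, 76 mm across, 27 mm high, at the far right; origin under its middle.
- shoe_brush: Bystander, loose: wooden shoe brush 50 x 150 x 40 mm; origin under its middle.
- hammer: Bystander, loose: hammer 240 mm long, lying at the left; origin under its middle.
- glue_jar: Bystander, loose: jar 60 mm across, 85 mm high, beyond the task's things; origin under its middle.
- heel_lifts: Bystander, loose: stack of rubber heel lifts 60 x 55 x 32 mm, beyond the task's things; origin under its middle.

How it is judged:
By the outcome, as a careful person would: the job done as asked, in the order asked, and still so for the second after the job is handed in, while the arm keeps its last pose, push and grip.
It also fails if it takes over 64 s, if anything falls off the work surface, if the arm or the gripper's body presses on something with over 40 N, if the wrist force passes 120 N, or if a joint passes its speed limit or range.

## Robot

A 6-joint arm with a two-finger parallel gripper is mounted at the origin on the work surface. World frame = base frame: x ahead of the robot, y to its left, z up, the work surface at z = 0. Lengths are in m, angles in rad, forces in N, time in s.
With the tool pointing down it reaches from about 0.275 to 0.75 m from the base axis. Payload 10.2 kg.
Tool frame: the origin (TCP) lies on the mounting face of the last link; the fingertips stand 173 mm ahead of it and the grasp point (between the pads) lies 155 mm ahead of it; z points along the fingers, y is the direction in which the jaws open and shut (so a half turn about z gives the same grasp; the last joint's range is limited). The gripper opens to 85 mm and grips with 20 to 120 N. Pads are 22 mm wide; open, the fingers measure 114 mm over their backs; the gripper's body (76 mm by 85 mm) begins 54 mm behind the grasp point. The pads swing forward as they close: fully open they stand 13 mm farther back than shut.
Start: joints at [1.09, 0.313, 1.498, -0, 1.331, -0.223], TCP at [0.134, 0.508, 0.405] pointing down, gripper open.
Joint ranges: [-2.94, 2.94], [-0.97, 2.17], [0.19, 2.56], [-1.23, 4.37], [0.02, 3.11], [-2.88, 2.88]. Speed limits (rad/s): [2.39, 2.39, 3.01, 3.14, 3.14, 3.14].

## Interface

Orientations are given as a 3x3 rotation matrix whose columns are the frame's x, y, z axes.
In Python, from cell import telemetry, eyes, job gives the robot as it stands.
- The arm moves only by the tool servo_tool, never from a script. Its argument "series" is a list of rows, each a list of 4 numbers: the shift along the tool's x, y, z in m, then the turn about the tool's z in rad. In form: [[tx, ty, tz, spin], ...]. A call has 1 to 12 rows; each row is the pose to reach, as a shift and turn from the pose commanded when the call began, along the tool's axes at that moment; what a row does not reach only later rows make up. A row lasts 1/12 s, in which the tool goes at most 41.7 mm and 7.16 degrees, less where a joint would pass 70% of its speed; a pose out of reach is approached as far as the arm can. A call with a gripper value outside its range is refused whole. "claw" is the opening, from -1 (shut) to 1 (fully open), set as the call begins (left out, the last holds). The fingers move at their own pace and stop on an object; the grip force is fixed at half the most. Time passes only in rows, so rows that repeat a pose let the fingers close. It gives the time, the measured TCP pose, the force and the opening at its end, in the units of the state.
- telemetry.get_state(): the state, without advancing time (a new reading comes with each control period).
- eyes.get_image(name): name is "scene" or "top" or "wrist"; returns (picture, depth): 400x640x3 uint8, red, green, blue; 400x640 float32, m along the optical axis (not along the pixel's ray), 0 where there is no reading.
- eyes.camera_info(name): a dict with "intrinsics" (3x3 intrinsics, pixels), "T" (4x4, takes a point from camera to world coordinates); the wrist camera has in their place "hand_eye" (4x4, takes a point from camera to tool coordinates, whose origin is the TCP and whose axes are the flange's). Camera axes: x right, y up, looking along -z (the intrinsics and any distortion apply to the point x, -y, -z); pixel columns grow to the right and rows downward; lengths in m; the calibration is good to about 2 mm. A picture is of the moment at which its call begins: read the wrist's pose just before it. camera_info takes no time and is no camera call.
- job.sign_off(): hands the job in, once; it reports no verdict.
The state is a dict: "clock": time; "qpos": joint angles; "dq": joint speeds; "effort": joint torques, N m; "position": TCP position; "orientation": TCP orientation; "ft_force": force on the tool from outside, world axes, zero at the start; "torque": the same for the moment, N m; "grip_width": opening from 0.0 (shut) to 1.0 (fully open).
Only numpy, scipy, OpenCV 4.12 (cv2) and the standard library are available. Lean on these libraries where they do the work, as an engineer would, in place of code of your own. Each camera call takes 0.05 s, during which the arm holds its last target.

## Working session

There is one attempt and no reset: what is moved stays moved. The work goes in short steps, Python scripts to look and compute and a tool call to move; the robot and the scene stay as the last step left them, time stands still between calls to the robot, and variables do not carry over. Pictures are saved under pics/ and viewed, and the job is handed in when it is done.

Besides the shell and the picture viewer there is one more tool, called after "Request:" as name(argument=value, ...) on one line, values as JSON. servo_tool: Moves the arm, as the interface text tells. Its arguments: {"type":"object","properties":{"series":{"type":"array"},"claw":{"type":"number"}},"required":["series"]}

```bash
ls; mkdir -p pics
python3 - <<'E'
from cell import telemetry, eyes, job
import cv2, numpy as np
s=telemetry.get_state()
for k,v in s.items(): print(k,np.round(v,4).tolist())
for n in ["scene","top","wrist"]:
    p,d=eyes.get_image(n); cv2.imwrite(f"pics/{n}0.png",p[:,:,::-1]); np.save(f"pics/{n}0.npy",d); np.save(f"pics/{n}0_p.npy",p)
    print(n,{k:(np.round(v,4).tolist() if not isinstance(v,str) else v) for k,v in eyes.camera_info(n).items()})
E
```

```text
pics
clock 0.0
qpos [1.0896, 0.3135, 1.4985, -0.0, 1.331, -0.2234]
dq [-0.0021, 0.0012, -0.0025, 0.0005, 0.0003, 0.001]
effort [-0.0015, -41.2258, -25.9745, -0.0003, 0.004, 0.0]
position [0.1338, 0.5076, 0.4041]
orientation [[-0.967, 0.2549, -0.0006], [0.2549, 0.967, -0.0012], [0.0003, -0.0013, -1.0]]
ft_force [-0.187, 0.1138, -0.2557]
torque [0.0164, 0.0345, 0.0043]
grip_width 0.9996
scene {'intrinsics': [[426.1898, 0.0, 309.7017], [0.0, 426.1898, 204.6887], [0.0, 0.0, 1.0]], 'T': [[-0.7877, -0.3765, 0.4876, 1.1552], [0.6158, -0.5034, 0.6062, 0.7512], [0.0172, 0.7777, 0.6284, 0.8695], [0.0, 0.0, 0.0, 1.0]]}
top {'intrinsics': [[408.769, 0.0, 324.6684], [0.0, 408.769, 194.7438], [0.0, 0.0, 1.0]], 'T': [[0.0192, 0.9955, -0.0923, 0.4408], [-0.9998, 0.0186, -0.0067, -0.0109], [-0.005, 0.0925, 0.9957, 1.3914], [0.0, 0.0, 0.0, 1.0]]}
wrist {'intrinsics': [[288.551, 0.0, 320.1321], [0.0, 288.551, 202.7936], [0.0, 0.0, 1.0]], 'hand_eye': [[0.0011, 0.9551, 0.2963, 0.0761], [1.0, -0.001, -0.0003, -0.0002], [-0.0, 0.2963, -0.9551, 0.0308], [0.0, 0.0, 0.0, 1.0]]}
```

View pics/scene0.png

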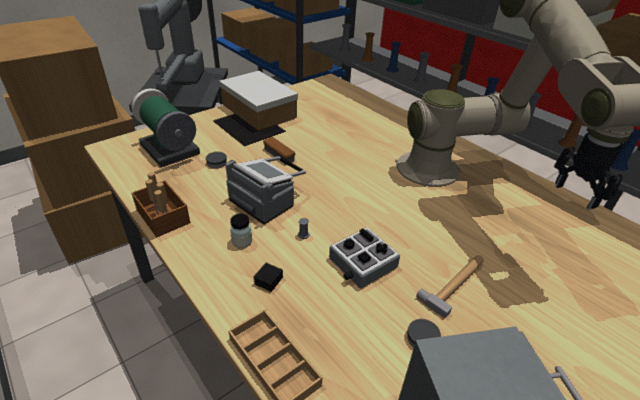

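View pics/top0.png

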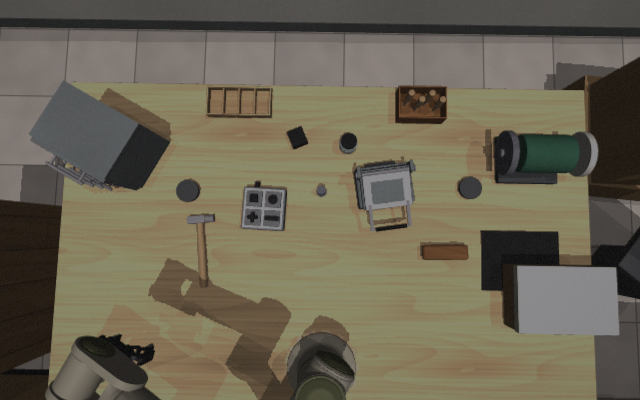

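View pics/wrist0.png

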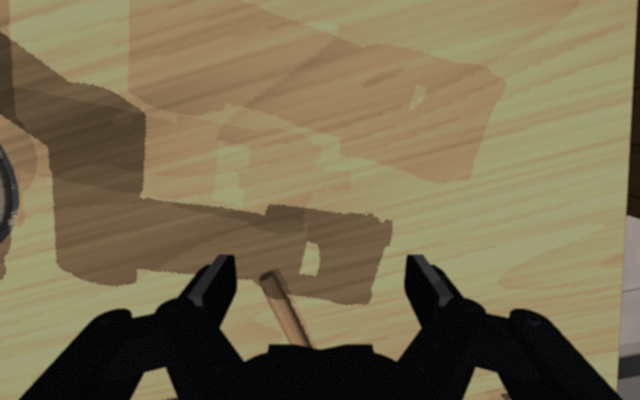

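The top view shows the key box around (264,208), the press around (387,195) with its bar at about (391,228), and the spool at (321,189). I'll zoom in on these and measure them.

```bash
cat > h.py <<'E'
import numpy as np, cv2
from cell import telemetry, eyes
def ray(cam,u,v):
    ci=eyes.camera_info(cam);K=ci["intrinsics"]
    if "T" in ci: T=np.array(ci["T"])
    else:
        s=telemetry.get_state();B=np.eye(4);B[:3,:3]=s["orientation"];B[:3,3]=s["position"];T=B@np.array(ci["hand_eye"])
    d=np.array([(u-K[0][2])/K[0][0],-(v-K[1][2])/K[1][1],-1.])
    return T[:3,3],T[:3,:3]@d
def onz(cam,u,v,z):
    o,d=ray(cam,u,v);return o+d*(z-o[2])/d[2]
def dep(cam,u,v,D):
    o,d=ray(cam,u,v);return o+d*D[int(round(v)),int(round(u))]
E
python3 - <<'E'
from h import *
p=cv2.imread("pics/top0.png")
c=p[140:250,225:475]
a=cv2.resize(p[175:240,232:297],(400,400),interpolation=cv2.INTER_CUBIC)
b=cv2.resize(p[150:240,340:430],(400,400),interpolation=cv2.INTER_CUBIC)
cv2.imwrite("pics/topz.png",np.hstack([a,b]))
D=np.load("pics/top0.npy")
for n,(u,v) in dict(box=(264,208),rnd=(272,199),sq=(254,198),bar=(272,217),cr=(252,217),barL=(377,229),barR=(406,226),bar_m=(391,228),spool=(321,189),plate=(385,190)).items(): print(n,np.round(dep("top",u,v,D),3), np.round(onz("top",u,v,.072),3))
E
```

```text
box [0.517 0.196 0.053] [0.516 0.193 0.072]
rnd [0.546 0.168 0.076] [0.546 0.168 0.072]
sq [0.548 0.227 0.073] [0.548 0.227 0.072]
bar [0.488 0.167 0.073] [0.488 0.167 0.072]
cr [0.487 0.231 0.074] [0.487 0.231 0.072]
barL [ 0.455 -0.17   0.092] [ 0.456 -0.172  0.072]
barR [ 0.467 -0.262  0.091] [ 0.467 -0.265  0.072]
bar_m [ 0.46  -0.214  0.091] [ 0.46  -0.217  0.072]
spool [0.584 0.011 0.054] [0.582 0.01  0.072]
plate [ 0.577 -0.191  0.116] [ 0.582 -0.197  0.072]
```

View pics/topz.png

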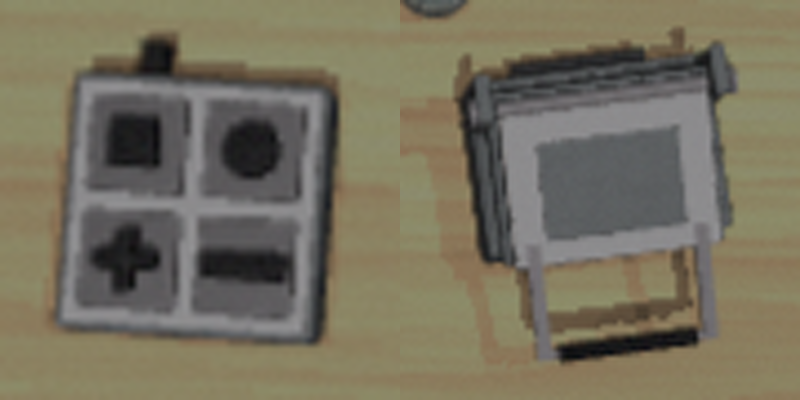

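Request:
servo_tool(series=[[-0.02,-0.009,0,0.05],[-0.06,-0.027,0,0.15],[-0.1,-0.045,0,0.27],[-0.14,-0.063,0,0.39],[-0.18,-0.081,0,0.51],[-0.22,-0.099,0,0.63],[-0.26,-0.117,0,0.75],[-0.3,-0.135,0,0.87],[-0.337,-0.152,0,0.99],[-0.374,-0.168,0,1.1],[-0.408,-0.184,0,1.16],[-0.435,-0.196,0,1.194]], claw=-1)

```text
clock: 1.15
position: [0.506, 0.2053, 0.4045]
orientation: [[-0.115, 0.993, -0.0], [0.993, 0.115, -0.0], [-0.0, -0.0, -1.0]]
ft_force: [-0.5, -0.9, 0.7]
grip_width: -0.0
```

Request:
servo_tool(series=[[0,0,0,0],[0,0,0,0],[0,0,0,0]])

```text
clock: 1.4
position: [0.5042, 0.2075, 0.4044]
orientation: [[-0.119, 0.993, -0.001], [0.993, 0.119, 0.0], [0.0, -0.001, -1.0]]
ft_force: [0.1, 0.9, 0.8]
grip_width: -0.001
```

Run:
```python
from h import *
s=telemetry.get_state()
for k,v in s.items(): print(k,np.round(v,4).tolist())
p,d=eyes.get_image("wrist"); cv2.imwrite("pics/w1.png",p[:,:,::-1]); np.save("pics/w1.npy",d)
```

```text
clock 1.4
qpos [0.1754, 0.3579, 1.4363, 0.0003, 1.3483, 0.056]
dq [0.0236, -0.0144, 0.0091, 0.0016, 0.0007, -0.0003]
effort [-1.5646, -42.5693, -26.4242, -0.0532, -0.0291, -0.007]
position [0.5042, 0.2075, 0.4044]
orientation [[-0.119, 0.9929, -0.0009], [0.9929, 0.119, 0.0001], [0.0002, -0.0009, -1.0]]
ft_force [0.1423, 0.9277, 0.7632]
torque [0.0124, -0.0222, 0.0082]
grip_width -0.0015
```

View pics/w1.png

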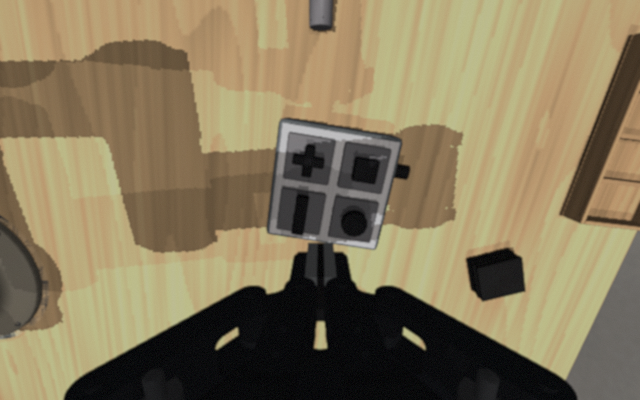

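The wrist view shows the cross key at (308,159), square at (366,169), bar at (301,213) and round at (354,222). I'll segment them and compare with the top view.

Run:
```python
from h import *
def cents(img,x0,y0,x1,y1,th,f=6):
    g=cv2.cvtColor(img,cv2.COLOR_BGR2GRAY)[y0:y1,x0:x1]
    g=cv2.resize(g,None,fx=f,fy=f,interpolation=cv2.INTER_CUBIC)
    m=(g<th).astype(np.uint8)
    n,l,st,c=cv2.connectedComponentsWithStats(m)
    return [(x0-.5+(c[i][0]+.5)/f,y0-.5+(c[i][1]+.5)/f,st[i][4]/f/f) for i in range(1,n) if st[i][4]>30*f*f/4]
for cam,f,b,th in (("wrist","w1",(272,125,395,242),50),("top","top0",(236,180,290,232),50)):
    for u,v,a in cents(cv2.imread(f"pics/{f}.png"),*b,th): print(cam,round(u,1),round(v,1),round(a),np.round(onz(cam,u,v,.072),4))
# bar from top
img=cv2.imread("pics/top0.png")
for u,v,a in cents(img,365,215,415,240,45): 
  print("bar",u,v,a,np.round(onz("top",u,v,.086),4))
```

```text
wrist 308.2 160.7 619 [0.4875 0.2343 0.072 ]
wrist 364.6 169.5 664 [0.5477 0.2323 0.072 ]
wrist 299.7 211.1 600 [0.4842 0.1778 0.072 ]
wrist 353.2 220.9 688 [0.5447 0.1735 0.072 ]
top 257.1 184.2 27 [0.5936 0.2185 0.072 ]
top 284.5 209.8 33 [0.512  0.1269 0.072 ]
top 253.4 197.5 68 [0.5498 0.2288 0.072 ]
top 272.4 198.8 67 [0.5466 0.1671 0.072 ]
top 252.0 216.5 63 [0.4883 0.2311 0.072 ]
top 271.4 217.7 62 [0.4855 0.1685 0.072 ]
bar 390.9633221695041 227.10161410363756 99.52777777777777 [ 0.4624 -0.2149  0.086 ]
```

Request:
servo_tool(series=[[-0.01,0.01,0.01,0],[-0.022,0.02,0.03,0],[-0.034,0.03,0.055,0],[-0.042,0.037,0.08,0],[-0.042,0.037,0.105,0],[-0.042,0.037,0.125,0],[-0.042,0.037,0.138,0],[-0.042,0.037,0.144,0],[-0.042,0.037,0.146,0],[-0.042,0.037,0.146,0],[-0.042,0.037,0.146,0]])

```text
clock: 2.37
position: [0.5464, 0.1701, 0.2596]
orientation: [[-0.119, 0.993, 0.002], [0.993, 0.119, 0.0], [-0.0, 0.002, -1.0]]
ft_force: [0.2, 0.4, 0.4]
grip_width: 0.003
```

Run:
```python
from h import *
for c in ("wrist","scene"):
    p,d=eyes.get_image(c); 
    if c=="scene": p=cv2.resize(p[180:320,300:480],None,fx=4,fy=4)
    cv2.imwrite(f"pics/{c}2.png",p[:,:,::-1])
```

```text
(no output)
```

View pics/wrist2.png

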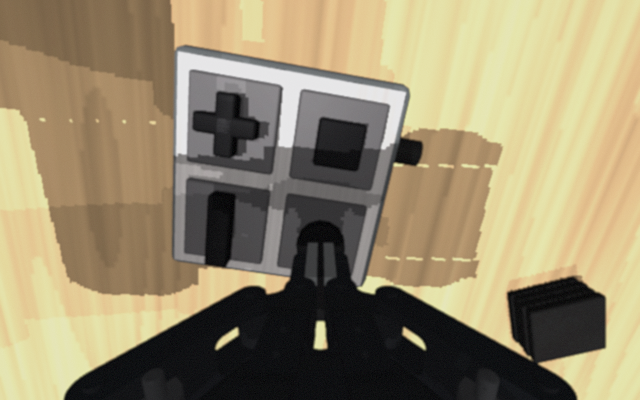

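View pics/scene2.png

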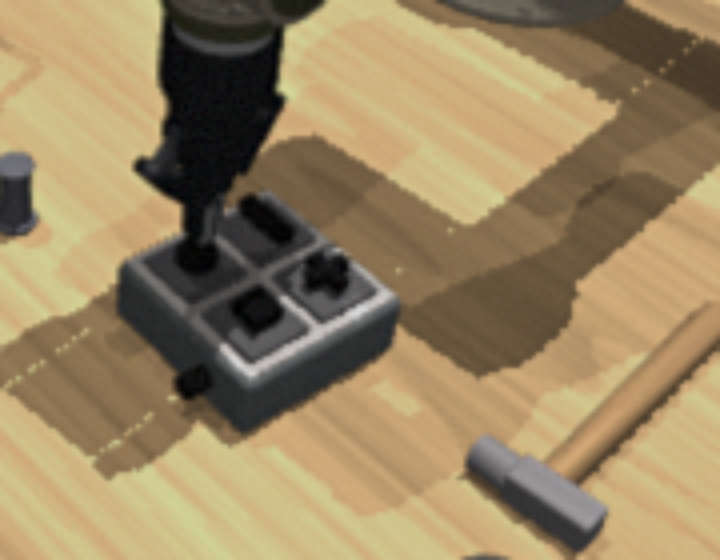

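In the wrist view the tips sit over the round key, with the disc edge showing evenly at (320,235). The scene view agrees, so I'm pressing down.

Request:
servo_tool(series=[[0,0,0.004,0],[0,0,0.008,0],[0,0,0.012,0],[0,0,0.015,0],[0,0,0.017,0],[0,0,0.019,0],[0,0,0.02,0],[0,0,0.02,0],[0,0,0.02,0]])

```text
clock: 3.22
position: [0.5462, 0.1699, 0.2394]
orientation: [[-0.119, 0.993, 0.0], [0.993, 0.119, -0.0], [-0.0, 0.0, -1.0]]
ft_force: [-4.6, -1.5, 10.1]
grip_width: -0.003
```

Request:
servo_tool(series=[[0,0,0.0005,0],[0,0,0.001,0],[0,0,0.001,0],[0,0,0.001,0]])

```text
clock: 3.55
position: [0.5462, 0.17, 0.2392]
orientation: [[-0.119, 0.993, 0.001], [0.993, 0.119, -0.0], [-0.0, 0.001, -1.0]]
ft_force: [-6.4, -0.7, 16.2]
grip_width: 0.0
```

Fully down: the tool is on the hard stop, with 16 N against the 4 N needed. Now lift and go to the square key.

Request:
servo_tool(series=[[0,0,-0.004,0],[0,0,-0.012,0],[0,0,-0.022,0],[0.01,0.002,-0.027,0],[0.025,0.004,-0.027,0],[0.04,0.007,-0.027,0],[0.052,0.009,-0.027,0],[0.059,0.01,-0.027,0],[0.059,0.01,-0.024,0],[0.059,0.01,-0.02,0],[0.059,0.01,-0.016,0],[0.059,0.01,-0.014,0]])

```text
clock: 4.55
position: [0.5491, 0.2291, 0.2508]
orientation: [[-0.118, 0.993, -0.001], [0.993, 0.118, -0.0], [-0.0, -0.001, -1.0]]
ft_force: [1.1, 0.5, -0.4]
grip_width: 0.001
```

Run:
```python
from h import *
for c in ("wrist",):
    p,d=eyes.get_image(c); 
    cv2.imwrite(f"pics/{c}3.png",p[:,:,::-1])
```

```text
(no output)
```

View pics/wrist3.png

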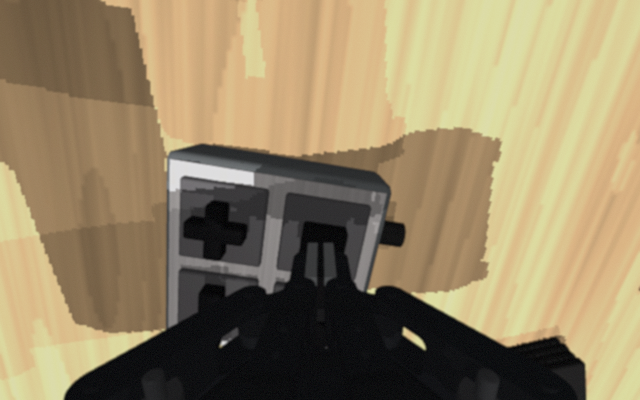

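The tips sit over the square key at (325,232), with the cross key clear at (215,230). Pressing.

Request:
servo_tool(series=[[0,0,0.003,0],[0,0,0.006,0],[0,0,0.008,0],[0,0,0.01,0],[0,0,0.012,0],[0,0,0.0135,0],[0,0,0.0135,0],[0,0,0.0135,0],[0,0,0.0135,0]])

```text
clock: 5.35
position: [0.5493, 0.2295, 0.2393]
orientation: [[-0.119, 0.993, 0.001], [0.993, 0.119, -0.0], [-0.001, 0.001, -1.0]]
ft_force: [-4.0, -3.7, 10.3]
grip_width: 0.001
```

Request:
servo_tool(series=[[0,0,0.0005,0],[0,0,0.001,0],[0,0,0.001,0],[0,0,0.001,0]])

```text
clock: 5.68
position: [0.5492, 0.2296, 0.2392]
orientation: [[-0.119, 0.993, 0.001], [0.993, 0.119, -0.0], [-0.001, 0.001, -1.0]]
ft_force: [-6.8, -4.4, 18.2]
grip_width: 0.0
```

Square key fully down. On to the bar key.

Request:
servo_tool(series=[[0,0,-0.004,0],[0,0,-0.012,0],[0,0,-0.022,0],[-0.005,-0.007,-0.03,0],[-0.016,-0.022,-0.032,0],[-0.028,-0.04,-0.032,0],[-0.04,-0.056,-0.032,0],[-0.048,-0.067,-0.032,0],[-0.051,-0.071,-0.029,0],[-0.051,-0.071,-0.024,0],[-0.051,-0.071,-0.02,0],[-0.051,-0.071,-0.017,0]])

```text
clock: 6.68
position: [0.4851, 0.171, 0.2536]
orientation: [[-0.119, 0.993, -0.0], [0.993, 0.119, 0.0], [0.0, -0.0, -1.0]]
ft_force: [0.9, -0.1, 0.1]
grip_width: 0.002
```

Run:
```python
from h import *
for c in ("wrist","top"):
    p,d=eyes.get_image(c); 
    if c=="top": p=cv2.resize(p[170:250,220:310],None,fx=6,fy=6)
    cv2.imwrite(f"pics/{c}4.png",p[:,:,::-1])
```

```text
(no output)
```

View pics/wrist4.png

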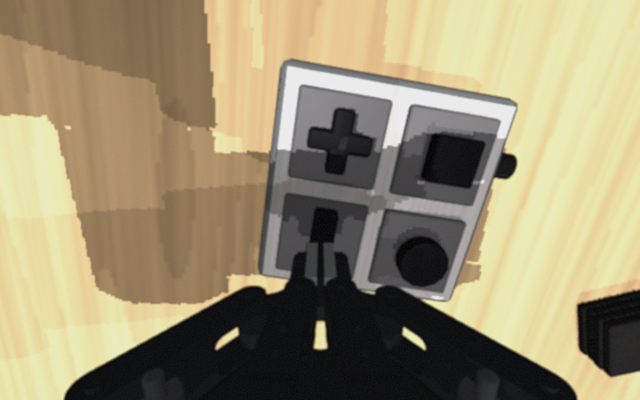

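View pics/top4.png

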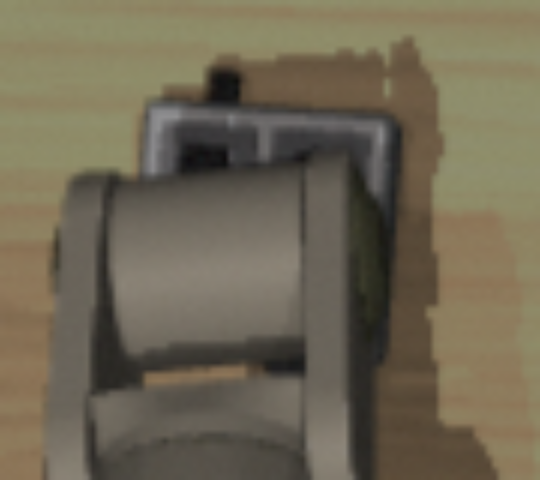

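The tips are centred on the bar key at (323,225), and the round and square keys have sprung back. Pressing.

Request:
servo_tool(series=[[0,0,0.003,0],[0,0,0.006,0],[0,0,0.009,0],[0,0,0.011,0],[0,0,0.013,0],[0,0,0.015,0],[0,0,0.0165,0],[0,0,0.017,0],[0,0,0.017,0],[0,0,0.017,0]])

```text
clock: 7.62
position: [0.4848, 0.1708, 0.2391]
orientation: [[-0.119, 0.993, 0.001], [0.993, 0.119, 0.0], [-0.0, 0.001, -1.0]]
ft_force: [-8.3, -1.1, 21.8]
grip_width: 0.001
```

The bar key hit the stop too (21.8 N). Lifting off and moving to look at the hood bar.

Request:
servo_tool(series=[[0,0,-0.005,0],[0,0,-0.02,0],[-0.01,-0.001,-0.045,0],[-0.04,-0.005,-0.075,0],[-0.08,-0.012,-0.1,0],[-0.12,-0.02,-0.122,0],[-0.16,-0.028,-0.137,0],[-0.2,-0.036,-0.142,0],[-0.24,-0.044,-0.142,0],[-0.28,-0.051,-0.142,0],[-0.315,-0.058,-0.142,0],[-0.34,-0.062,-0.142,0]], claw=-1)

```text
clock: 8.62
position: [0.4627, -0.1774, 0.3791]
orientation: [[-0.117, 0.993, -0.0], [0.993, 0.117, -0.001], [-0.001, -0.0, -1.0]]
ft_force: [1.4, -0.6, 0.6]
grip_width: -0.005
```

Request:
servo_tool(series=[[-0.03,-0.003,0,0],[-0.06,-0.006,0,0],[-0.08,-0.007,0,0],[-0.09,-0.007,0,0],[-0.09,-0.007,0,0],[-0.09,-0.007,0,0]])

```text
clock: 9.12
position: [0.4673, -0.264, 0.3789]
orientation: [[-0.119, 0.993, -0.0], [0.993, 0.119, 0.001], [0.001, -0.0, -1.0]]
ft_force: [0.7, 0.1, -0.1]
grip_width: 0.002
```

Run:
```python
from h import *
s=telemetry.get_state(); np.savez("pics/s5.npz",R=s["orientation"],p=s["position"]); print(s["position"],s["qpos"])
for c in ("wrist","scene"):
    p,d=eyes.get_image(c); np.save(f"pics/{c}5.npy",d)
    cv2.imwrite(f"pics/{c}5.png",p[:,:,::-1])
```

```text
[ 0.46729961 -0.26399323  0.37888666] [-7.32691136e-01  3.59501682e-01  1.50215475e+00  2.21568899e-04
  1.28079777e+00 -8.51681110e-01]
```

View pics/wrist5.png

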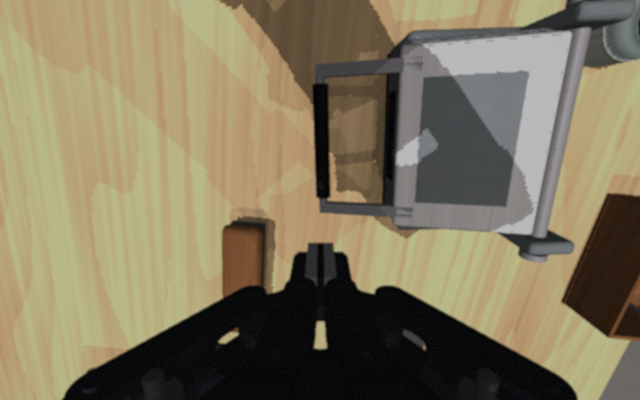

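View pics/scene5.png

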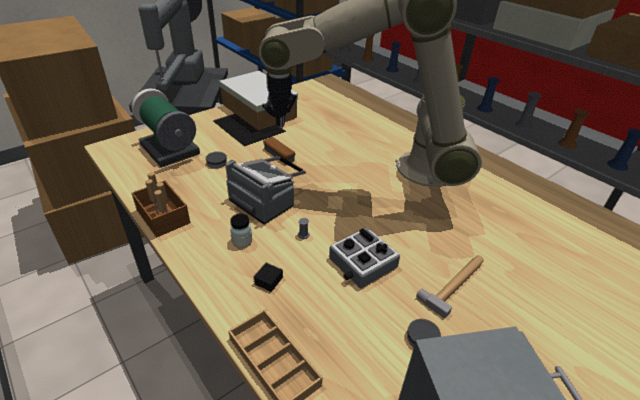

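The wrist view shows the sleeve from (320,84) to (323,197), and the hinge rod from about (583,28) to (541,232). I'll segment the sleeve and compute.

```bash
python3 - <<'E'
from h import *
im=cv2.imread("pics/wrist5.png");g=cv2.cvtColor(im,cv2.COLOR_BGR2GRAY)
m=(g[75:205,308:334]<40).astype(np.uint8)
n,l,st,c=cv2.connectedComponentsWithStats(m)
i=1+np.argmax(st[1:,4]);ys,xs=np.where(l==i);xs=xs+308;ys=ys+75
print(st[i],c[i])
D=np.load("pics/wrist5.npy")
rows=sorted(set(ys)); 
top=(np.mean(xs[ys<ys.min()+20]),ys.min()); 
pf=np.polyfit(ys,xs,1); a=(np.polyval(pf,ys.min()-.5),ys.min()-.5); b=(np.polyval(pf,ys.max()+.5),ys.max()+.5)
A=onz("wrist",*a,.085);B=onz("wrist",*b,.085);M=(A+B)/2
print("sleeve",a,b,A.round(4),B.round(4),"len",np.linalg.norm(A-B),"mid",M)
print("depth mid",dep("wrist",(a[0]+b[0])/2,(a[1]+b[1])/2,D))
y=(A-B)/np.linalg.norm(A-B); print("yaw deg",np.degrees(np.arctan2(-y[0],y[1])))
H=[dep("wrist",u,v,D) for u,v in ((580,40),(570,90),(560,140),(550,190),(541,228))]
print(np.round(H,4))
# plate sides
for u,v in ((410,150),(410,60),(410,220),(540,150),(430,60),(430,215)): print((u,v),dep("wrist",u,v,D).round(4))
x=np.array([y[1],-y[0],0]); print("hinge pred",(M+x*.1739).round(4))
E
python3 - <<'E'
import cv2,numpy as np
p=cv2.imread("pics/wrist5.png")[0:260,300:640]
cv2.imwrite("pics/w5z.png",cv2.resize(p,None,fx=2.3,fy=2.3,interpolation=cv2.INTER_CUBIC))
E
```

```text
[   5    8   16  115 1485] [13.30572391 62.8006734 ]
sleeve (np.float64(319.871047591041), np.float64(82.5)) (np.float64(322.85451535088436), np.float64(197.5)) [ 0.4546 -0.1634  0.085 ] [ 0.4696 -0.2637  0.085 ] len 0.10138763012431118 mid [ 0.46209541 -0.2135562   0.085     ]
depth mid [ 0.46158148 -0.21016922  0.09062129]
yaw deg 8.539207818838271
[[ 0.6208 -0.1222  0.1368]
 [ 0.6257 -0.1523  0.1368]
 [ 0.6316 -0.1854  0.1363]
 [ 0.6371 -0.2221  0.137 ]
 [ 0.6418 -0.253   0.1362]]
(410, 150) [ 0.535  -0.2079  0.1078]
(410, 60) [ 0.5211 -0.1413  0.1061]
(410, 220) [ 0.5479 -0.2682  0.1084]
(540, 150) [ 0.6233 -0.1942  0.1317]
(430, 60) [ 0.5351 -0.1402  0.1096]
(430, 215) [ 0.5627 -0.2602  0.1124]
hinge pred [ 0.6341 -0.1877  0.085 ]
```

View pics/w5z.png

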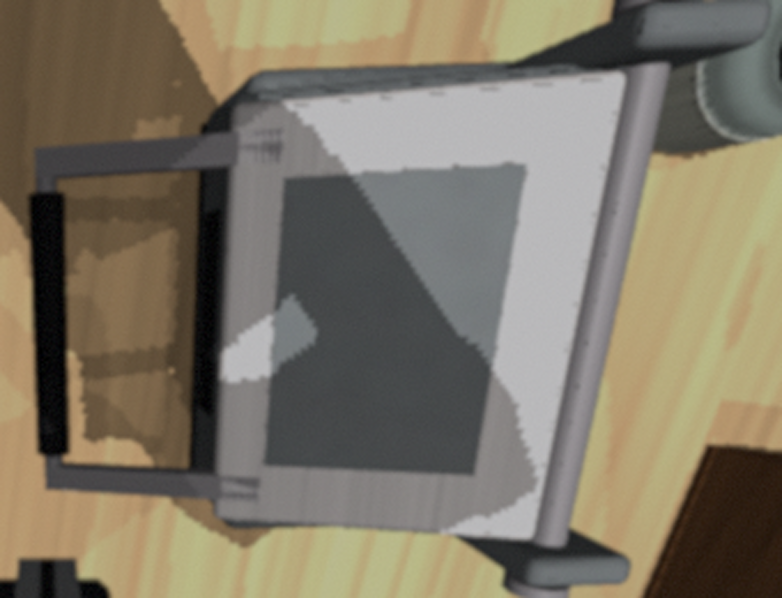

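The measurements agree: sleeve length 101 mm (100 given), bar middle (0.462, -0.213), yaw about 8.8°. Predicted and observed hinge both come out at about (0.634, -0.187). Approaching with the jaws half open.

Request:
servo_tool(series=[[0.01,0,0,-0.01],[0.025,0,0,-0.02],[0.04,0.001,0,-0.034],[0.048,0.001,0.01,-0.034],[0.0507,0.001,0.025,-0.034],[0.0507,0.001,0.045,-0.034],[0.0507,0.001,0.06,-0.034],[0.0507,0.001,0.07,-0.034],[0.0507,0.001,0.07,-0.034],[0.0507,0.001,0.07,-0.034]], claw=0.0)

```text
clock: 10.05
position: [0.4623, -0.2135, 0.3096]
orientation: [[-0.153, 0.988, 0.0], [0.988, 0.153, 0.0], [0.0, 0.0, -1.0]]
ft_force: [0.8, 0.0, 0.4]
grip_width: 0.502
```

Run:
```python
from h import *
s=telemetry.get_state(); print(s["position"],s["grip_width"])
p,d=eyes.get_image("wrist"); np.save("pics/w6.npy",d)
cv2.imwrite("pics/w6.png",p[:,:,::-1])
```

```text
[ 0.46234986 -0.2134998   0.30957276] 0.5019674055683188
```

View pics/w6.png

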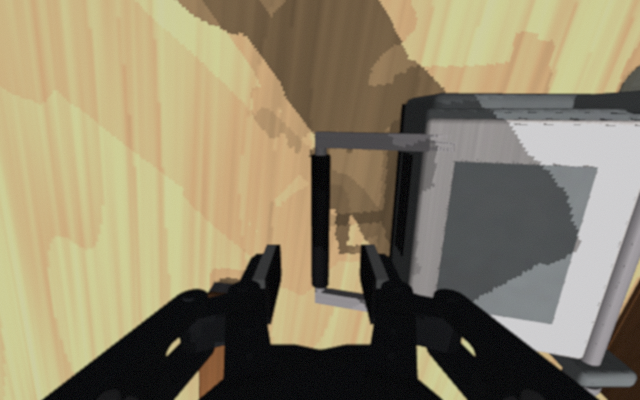

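The sleeve at (320,155–287) is vertical in the picture and centred between the fingers. Descending and gripping.

Request:
servo_tool(series=[[0,0,0.01,0],[0,0,0.025,0],[0,0,0.04,0],[0,0,0.053,0],[0,0,0.063,0],[0,0,0.069,0],[0,0,0.071,0],[0,0,0.071,0],[0,0,0.071,0]])

```text
clock: 10.85
position: [0.4624, -0.2142, 0.2387]
orientation: [[-0.152, 0.988, 0.001], [0.988, 0.152, -0.001], [-0.001, 0.001, -1.0]]
ft_force: [0.9, -1.0, 0.0]
grip_width: 0.5
```

Request:
servo_tool(series=[[0,0,0,0],[0,0,0,0],[0,0,0,0],[0,0,0,0],[0,0,0,0],[0,0,0,0]], claw=-1)

```text
clock: 11.35
position: [0.4623, -0.2141, 0.2387]
orientation: [[-0.152, 0.988, 0.001], [0.988, 0.152, -0.001], [-0.001, 0.0, -1.0]]
ft_force: [-0.6, 1.2, 6.1]
grip_width: 0.145
```

Run:
```python
from h import *
s=telemetry.get_state(); print(s["position"],s["grip_width"],s["ft_force"],s["torque"])
p,d=eyes.get_image("wrist"); np.save("pics/w7.npy",d)
cv2.imwrite("pics/w7.png",p[:,:,::-1])
```

```text
[ 0.46231209 -0.21413413  0.23871816] 0.14528076206108118 [-0.60954912  1.17502468  6.12407907] [ 0.0559245   0.25026662 -0.02086873]
```

View pics/w7.png

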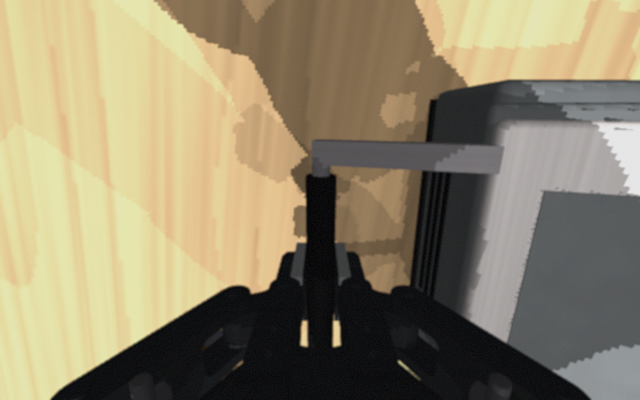

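Gripped: the opening is 12 mm on the 14 mm sleeve. Working out the arc rows.

Run:
```python
import numpy as np
N=72
t=np.linspace(0,1,N+1); s=3*t**2-2*t**3; s=0.5*s+0.5*t   # gentler
s=np.interp(t,t,t**2*(3-2*t))
a=np.radians(-15+105*s); Y=.1739-.18*np.cos(a)-0; Z=-(.0466+.18*np.sin(a))
for k in range(0,N,12):
    print([[0,round(float(Y[i]-Y[k]),4),round(float(Z[i]-Z[k]),4),0] for i in range(k+1,k+13)], np.degrees(a[k+12]).round(1))
```

```text
[[0, -0.0, -0.0002, 0], [0, -0.0002, -0.0007, 0], [0, -0.0004, -0.0016, 0], [0, -0.0007, -0.0028, 0], [0, -0.0011, -0.0044, 0], [0, -0.0016, -0.0063, 0], [0, -0.0021, -0.0085, 0], [0, -0.0026, -0.011, 0], [0, -0.0031, -0.0138, 0], [0, -0.0037, -0.0169, 0], [0, -0.0042, -0.0203, 0], [0, -0.0047, -0.024, 0]] -7.2
[[0, -0.0005, -0.0039, 0], [0, -0.0008, -0.0081, 0], [0, -0.0011, -0.0125, 0], [0, -0.0013, -0.0171, 0], [0, -0.0014, -0.022, 0], [0, -0.0014, -0.027, 0], [0, -0.0012, -0.0323, 0], [0, -0.0008, -0.0377, 0], [0, -0.0002, -0.0433, 0], [0, 0.0005, -0.049, 0], [0, 0.0015, -0.0548, 0], [0, 0.0027, -0.0607, 0]] 12.2
[[0, 0.0014, -0.006, 0], [0, 0.0031, -0.0121, 0], [0, 0.0049, -0.0182, 0], [0, 0.0071, -0.0243, 0], [0, 0.0095, -0.0304, 0], [0, 0.0121, -0.0365, 0], [0, 0.015, -0.0426, 0], [0, 0.0182, -0.0486, 0], [0, 0.0216, -0.0545, 0], [0, 0.0252, -0.0603, 0], [0, 0.029, -0.0659, 0], [0, 0.0331, -0.0715, 0]] 37.5
[[0, 0.0043, -0.0054, 0], [0, 0.0088, -0.0106, 0], [0, 0.0134, -0.0156, 0], [0, 0.0182, -0.0204, 0], [0, 0.0232, -0.025, 0], [0, 0.0283, -0.0293, 0], [0, 0.0335, -0.0335, 0], [0, 0.0388, -0.0373, 0], [0, 0.0442, -0.041, 0], [0, 0.0496, -0.0444, 0], [0, 0.055, -0.0476, 0], [0, 0.0605, -0.0505, 0]] 62.8
[[0, 0.0054, -0.0027, 0], [0, 0.0108, -0.0051, 0], [0, 0.0161, -0.0073, 0], [0, 0.0214, -0.0093, 0], [0, 0.0265, -0.0111, 0], [0, 0.0315, -0.0126, 0], [0, 0.0364, -0.014, 0], [0, 0.0411, -0.0151, 0], [0, 0.0456, -0.0162, 0], [0, 0.05, -0.017, 0], [0, 0.0541, -0.0177, 0], [0, 0.058, -0.0183, 0]] 82.2
[[0, 0.0037, -0.0005, 0], [0, 0.0071, -0.0008, 0], [0, 0.0102, -0.0011, 0], [0, 0.0131, -0.0013, 0], [0, 0.0156, -0.0014, 0], [0, 0.0179, -0.0015, 0], [0, 0.0198, -0.0016, 0], [0, 0.0214, -0.0016, 0], [0, 0.0227, -0.0016, 0], [0, 0.0236, -0.0017, 0], [0, 0.0242, -0.0017, 0], [0, 0.0244, -0.0017, 0]] 90.0
```

Request:
servo_tool(series=[[0,0,-0.0002,0],[0,-0.0002,-0.0007,0],[0,-0.0004,-0.0016,0],[0,-0.0007,-0.0028,0],[0,-0.0011,-0.0044,0],[0,-0.0016,-0.0063,0],[0,-0.0021,-0.0085,0],[0,-0.0026,-0.011,0],[0,-0.0031,-0.0138,0],[0,-0.0037,-0.0169,0],[0,-0.0042,-0.0203,0],[0,-0.0047,-0.024,0]])

```text
clock: 12.4
position: [0.4576, -0.2148, 0.2626]
orientation: [[-0.152, 0.988, 0.0], [0.988, 0.152, -0.0], [-0.0, 0.0, -1.0]]
ft_force: [4.9, -2.4, -0.7]
grip_width: 0.142
```

Request:
servo_tool(series=[[0,-0.0005,-0.0039,0],[0,-0.0008,-0.0081,0],[0,-0.0011,-0.0125,0],[0,-0.0013,-0.0171,0],[0,-0.0014,-0.022,0],[0,-0.0014,-0.027,0],[0,-0.0012,-0.0323,0],[0,-0.0008,-0.0377,0],[0,-0.0002,-0.0433,0],[0,0.0005,-0.049,0],[0,0.0015,-0.0548,0],[0,0.0027,-0.0607,0]])

```text
clock: 13.4
position: [0.4602, -0.2144, 0.3233]
orientation: [[-0.152, 0.988, -0.0], [0.988, 0.152, -0.0], [-0.0, -0.0, -1.0]]
ft_force: [5.2, -2.9, -2.0]
grip_width: 0.141
```

Request:
servo_tool(series=[[0,0.0014,-0.006,0],[0,0.0031,-0.0121,0],[0,0.0049,-0.0182,0],[0,0.0071,-0.0243,0],[0,0.0095,-0.0304,0],[0,0.0121,-0.0365,0],[0,0.015,-0.0426,0],[0,0.0182,-0.0486,0],[0,0.0216,-0.0545,0],[0,0.0252,-0.0603,0],[0,0.029,-0.0659,0],[0,0.0331,-0.0715,0]])

```text
clock: 14.4
position: [0.4931, -0.2095, 0.395]
orientation: [[-0.152, 0.988, -0.001], [0.988, 0.152, -0.0], [-0.0, -0.001, -1.0]]
ft_force: [-0.1, -5.7, -1.4]
grip_width: 0.139
```

Request:
servo_tool(series=[[0,0.0043,-0.0054,0],[0,0.0088,-0.0106,0],[0,0.0134,-0.0156,0],[0,0.0182,-0.0204,0],[0,0.0232,-0.025,0],[0,0.0283,-0.0293,0],[0,0.0335,-0.0335,0],[0,0.0388,-0.0373,0],[0,0.0442,-0.041,0],[0,0.0496,-0.0444,0],[0,0.055,-0.0476,0],[0,0.0605,-0.0505,0]])

```text
clock: 15.4
position: [0.5529, -0.2004, 0.4455]
orientation: [[-0.152, 0.988, -0.001], [0.988, 0.152, -0.001], [-0.001, -0.001, -1.0]]
ft_force: [0.2, -7.5, -0.4]
grip_width: 0.141
```

Request:
servo_tool(series=[[0,0.0054,-0.0027,0],[0,0.0108,-0.0051,0],[0,0.0161,-0.0073,0],[0,0.0214,-0.0093,0],[0,0.0265,-0.0111,0],[0,0.0315,-0.0126,0],[0,0.0364,-0.014,0],[0,0.0411,-0.0151,0],[0,0.0456,-0.0162,0],[0,0.05,-0.017,0],[0,0.0541,-0.0177,0],[0,0.058,-0.0183,0]])

```text
clock: 16.4
position: [0.6102, -0.1917, 0.4638]
orientation: [[-0.152, 0.988, -0.0], [0.988, 0.152, -0.002], [-0.002, -0.0, -1.0]]
ft_force: [0.8, -7.4, 0.7]
grip_width: 0.14
```

Request:
servo_tool(series=[[0,0.003,-0.0003,0],[0,0.006,-0.0006,0],[0,0.009,-0.0009,0],[0,0.012,-0.0011,0],[0,0.014,-0.0013,0],[0,0.016,-0.0014,0],[0,0.0175,-0.0015,0],[0,0.0188,-0.0015,0],[0,0.0195,-0.0015,0],[0,0.02,-0.0015,0],[0,0.02,-0.0015,0],[0,0.02,-0.0015,0]])

```text
clock: 17.4
position: [0.6297, -0.1887, 0.4654]
orientation: [[-0.152, 0.988, 0.0], [0.988, 0.152, -0.002], [-0.002, -0.0, -1.0]]
ft_force: [0.5, -6.7, 2.7]
grip_width: 0.14
```

Run:
```python
from h import *
s=telemetry.get_state(); print(s["clock"],s["position"],s["grip_width"],s["ft_force"],s["torque"],s["qpos"])
for c in ("wrist","top","scene"):
    p,d=eyes.get_image(c); np.save(f"pics/{c}8.npy",d)
    cv2.imwrite(f"pics/{c}8.png",p[:,:,::-1])
```

```text
17.4 [ 0.62974107 -0.18870814  0.46538251] 0.14049517231263017 [ 0.51597884 -6.66247039  2.65674828] [-1.08963136 -0.1499431   0.01508825] [-4.68792493e-01  6.00237983e-01  9.13325322e-01 -1.54506755e-03
  1.62713247e+00 -6.21054386e-01]
```

View pics/wrist8.png

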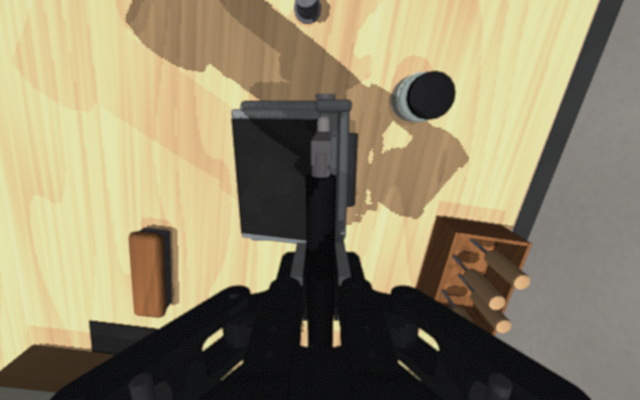

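View pics/scene8.png

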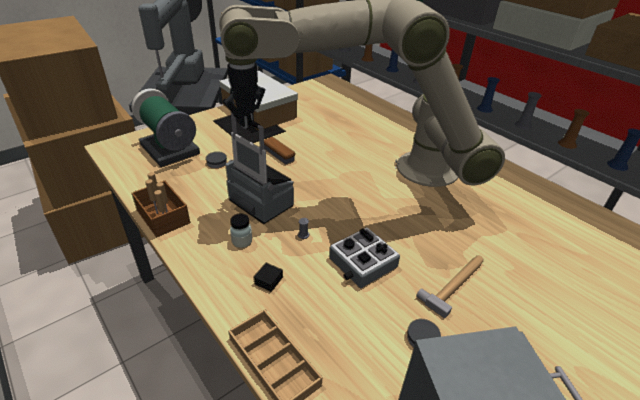

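View pics/top8.png

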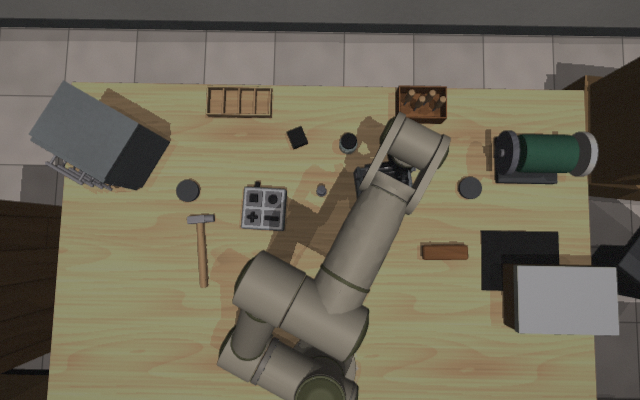

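Everything else is in place. The hood is near upright in the scene view at (247,150). I'll measure the flap angle by a plane fit to scene depth, and the hinge rod by wrist depth.

Run:
```python
from h import *
D=np.load("pics/scene8.npy"); ps=[]
ci=eyes.camera_info("scene");K=ci["intrinsics"];T=np.array(ci["T"])
v,u=np.mgrid[120:220,215:300]; d=D[120:220,215:300]
c=np.stack([(u-K[0][2])/K[0][0]*d,-(v-K[1][2])/K[1][1]*d,-d],-1)@T[:3,:3].T+T[:3,3]
P=c[d>0]; UV=np.stack([u,v],-1)[d>0]
yw=np.radians(8.8);X=np.array([np.cos(yw),np.sin(yw)]);Y=np.array([-np.sin(yw),np.cos(yw)])
H=np.array([.634,-.187])
px=(P[:,:2]-H)@X;py=(P[:,:2]-H)@Y;z=P[:,2]
m=(abs(px)<.03)&(abs(py)<.07)&(z>.15)&(z<.24)
for it in range(3):
    A=np.c_[np.ones(m.sum()),py[m],z[m]-.13];k,*_=np.linalg.lstsq(A,px[m],rcond=None);r=px[m]-A@k
    print(m.sum(),k,r.std()); 
    m2=abs(px-np.c_[np.ones(len(px)),py,z-.13]@k)<.004; m=m&m2
print("lean deg (+ = back)",np.degrees(np.arctan(k[2])), "yaw adj deg",np.degrees(-k[1]))
print("uv range",UV[m].min(0),UV[m].max(0))
for lo in np.arange(.14,.32,.015):
    q=(z>lo)&(z<lo+.015)&(abs(py)<.075)&(abs(px)<.04); 
    if q.sum(): print(round(lo,3),q.sum(),np.round(np.percentile(px[q],[10,50,90]),4))
a=cv2.resize(cv2.imread("pics/scene8.png")[60:230,200:320],None,fx=3.4,fy=3.4,interpolation=2)
b=cv2.resize(cv2.imread("pics/wrist8.png")[80:260,220:380],None,fx=3.2,fy=3.2,interpolation=2)
h=min(len(a),len(b)); cv2.imwrite("pics/z8.png",np.hstack([a[:h,:400],b[:h,:400*1]])[:,:800]);
```

```text
795 [ 0.00595205  0.00513228 -0.02881181] 0.001406367814776851
790 [ 0.00605948  0.00557441 -0.03021909] 0.0013671684396189495
790 [ 0.00605948  0.00557441 -0.03021909] 0.0013671684396189495
lean deg (+ = back) -1.7308995056806518 yaw adj deg -0.31939009757887066
uv range [231 134] [264 177]
0.14 136 [0.0028 0.005  0.0068]
0.155 129 [0.0029 0.0047 0.0069]
0.17 144 [0.0028 0.0047 0.0065]
0.185 143 [0.0022 0.0042 0.0059]
0.2 148 [0.0013 0.0037 0.0058]
0.215 153 [0.0014 0.0033 0.005 ]
0.23 182 [-0.0009  0.0023  0.0045]
0.245 51 [-0.0037  0.001   0.0031]
0.26 41 [-0.0047  0.001   0.0027]
0.275 44 [-0.0053  0.0008  0.0025]
0.29 56 [-0.0055  0.0024  0.013 ]
0.305 113 [-0.0039  0.0026  0.0149]
```

View pics/z8.png

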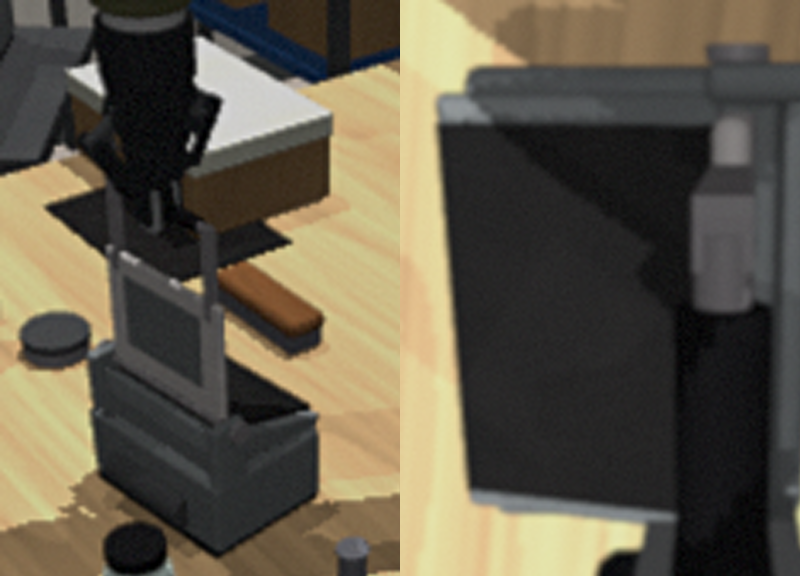

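Plane fit: the flap leans 1.7° short of upright. My path also stopped 4.4 mm short (1.4°). Moving 5 mm more.

Request:
servo_tool(series=[[0,0.0005,0,0],[0,0.0012,0,0],[0,0.002,0,0],[0,0.0028,0,0],[0,0.0036,0,0],[0,0.0043,0,0],[0,0.0048,0,0],[0,0.005,0,0],[0,0.005,0,0],[0,0.005,0,0],[0,0.005,0,0],[0,0.005,0,0]])

```text
clock: 18.55
position: [0.6347, -0.188, 0.4655]
orientation: [[-0.151, 0.988, 0.0], [0.988, 0.151, -0.002], [-0.002, -0.0, -1.0]]
ft_force: [0.5, -5.9, 2.3]
grip_width: 0.145
```

Run:
```python
from h import *
s=telemetry.get_state(); print(s["clock"],s["position"],s["grip_width"],s["ft_force"],np.abs(s["dq"]).max())
Hs=[]
for n in range(3):
    p,D=eyes.get_image("scene")
    ci=eyes.camera_info("scene");K=ci["intrinsics"];T=np.array(ci["T"])
    v,u=np.mgrid[120:220,215:300]; d=D[120:220,215:300]
    c=np.stack([(u-K[0][2])/K[0][0]*d,-(v-K[1][2])/K[1][1]*d,-d],-1)@T[:3,:3].T+T[:3,3]
    P=c[d>0]
    yw=np.radians(8.8);X=np.array([np.cos(yw),np.sin(yw)]);Y=np.array([-np.sin(yw),np.cos(yw)]);H=np.array([.634,-.187])
    px=(P[:,:2]-H)@X;py=(P[:,:2]-H)@Y;z=P[:,2]
    m=(abs(px)<.03)&(abs(py)<.07)&(z>.15)&(z<.24)
    A=np.c_[np.ones(m.sum()),py[m],z[m]-.13];k,*_=np.linalg.lstsq(A,px[m],rcond=None)
    print("lean deg",np.degrees(np.arctan(k[2])),k)
cv2.imwrite("pics/scene9.png",p[:,:,::-1])
```

```text
18.55 [ 0.63465059 -0.18797584  0.46545408] 0.1454341454561739 [ 0.53672886 -5.9465208   2.29851603] 0.0014061574574445877
lean deg -0.22415538780968447 [ 0.00611179  0.00448802 -0.00391227]
lean deg -0.02598423404262715 [ 0.00598773  0.00210157 -0.00045351]
lean deg 0.08360957951932167 [0.00587466 0.00341568 0.00145926]
```

View pics/scene9.png

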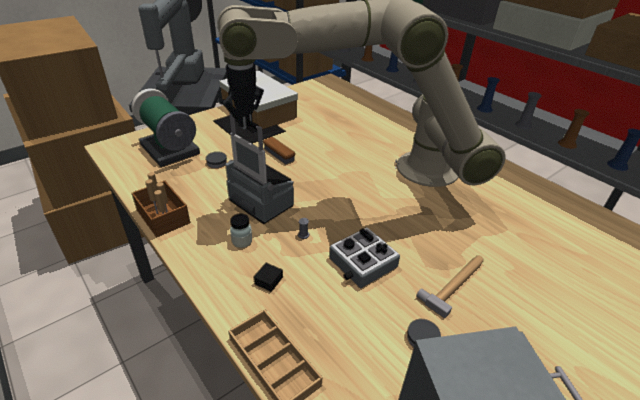

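The lean is now about 0° (−0.2 to +0.1°), the arm is still and the grip holds. The scene view shows the hood upright at (247,150) and nothing else moved. Handing in.

```bash
python3 -c "
from cell import job; print(job.sign_off())"
```

```text
the job is handed in; nothing more can be done
None
```

I pressed the round, square and long bar keys in that order, then swung the hood up to its balance point. I handed in at about 19 s of the 64 s, with the gripper still holding the bar.

- **Keys:** each of the three went down onto its hard stop, at 16, 18 and 22 N against the 4 N needed. The round and square keys could be seen sprung back afterwards. The bar key showed no sign of sticking, but I did not measure its return. The cross key was never touched.
- **Hood:** I lifted it by the sleeve along a smooth arc of about 6 s. It first stopped about 1.7° short of upright, so I moved the bar 5 mm further back. Three plane fits to the camera depth then gave a lean of −0.2°, 0.0° and +0.1°.
- **At hand-in:** the arm was still and the grip was on the sleeve. A small sideways force of about 6 N along the bar remained, which I left alone.
- **Bystanders:** nothing else on the bench appeared moved in the last scene picture, judged by eye.

No final check failed. Two measurements disagreed slightly: the wrist and top cameras differed by up to 9 mm on key positions, so I aimed between them and checked in the wrist view before each press.

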